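# Lens tube off its hook and pressed into the sprung V-cradle

### The arm

A 6-joint arm with a two-finger parallel gripper is mounted at the origin on the work surface. World frame = base frame: x ahead of the robot, y to its left, z up, the work surface at z = 0. Lengths are in m, angles in rad, forces in N, time in s.
With the tool pointing down it reaches from about 0.275 to 0.75 m from the base axis. Payload 10.2 kg.
Tool frame: the origin (TCP) lies between the finger pads; the fingertips stand env.nose_length ahead of it and the grasp point (between the pads) lies 3 mm ahead of it (env.nose_length is the distance from the TCP to the fingertips, in m); z points along the fingers, y is the line along which they close (so a half turn about z gives the same grasp; the last joint's range is limited). The gripper opens to 85 mm and grips with 20 to 120 N. Pads are 22 mm wide; open, the fingers measure 114 mm over their backs; the gripper's body (76 mm by 85 mm) begins 54 mm behind the grasp point. The pads swing forward as they close: fully open they stand 13 mm farther back than shut.
Start: joints at [-1.408, 0.313, 1.498, -0, 1.331, -0.223], TCP at [0.198, -0.486, 0.253] pointing down, gripper open.
Joint ranges: [-2.94, 2.94], [-0.97, 2.17], [0.19, 2.56], [-1.23, 4.37], [0.02, 3.11], [-2.88, 2.88]. Speed limits (rad/s): [2.39, 2.39, 3.01, 3.14, 3.14, 3.14].

### API

Orientations are given as a rotation vector (axis times angle).
In Python, from station import env, telemetry, viewer, masks_of gives the robot as it stands. Calls block until the motion is done:
- env.move_ptp(position, orientation): joint-space move of the TCP to a pose.
- env.move_linear(position, feed=0.15, orientation=None, threshold=None): straight line of the TCP; orientation=None keeps the orientation; feed is the mean speed in m/s. With threshold (N) it stops when the force on the tool has changed by that much, and returns True; else False.
- env.move_joints(angles): joint-space move.
- env.let_go() and env.close(grasp_force=None): open the fingers fully, or close them until they stop; grasp_force is the grip in N (None keeps the last).
- env.wait(seconds).
- env.inverse_kinematics(position, orientation): joint angles nearest the present ones, or None.
- telemetry.get_state(): the state.
- viewer.snapshot(name): name is "scene" or "side" or "wrist"; returns a dict with "frame" (384x512x3 uint8, red, green, blue), "camera_matrix" (3x3 intrinsics, pixels), "R" (3x3) and "t" (3): a world point X has camera coordinates R X + t. Camera axes: x right, y down, z forward; pixel columns grow to the right and rows downward; lengths in m; the calibration is good to about 2 mm. The wrist camera is an equidistant fisheye: a pixel r from the principal point sees the ray r / f radians off the axis. A picture is of the moment at which its call begins. There is no depth.
A pose or a line that the arm cannot do raises env.Unreachable and nothing moves.
- env.job_done(): hands the job in; it is judged then, once.
Trained networks look in the newest picture that a camera, given by its name, has taken for a name from the list of things; names that differ only in an ending like _2 or _b are one class to them, and where a whole thing is asked for, a point or a joint stands for the part that bears it (a point fixed in the world has none). Each returns a list of dicts, best first, with "score" (0 to 1); they miss things now and then, are a little off and sometimes report something else, mostly with a low value. They report only what shows in the picture. A call takes as long as a camera call.
- masks_of(camera, target): "region" (384x512 bool, what is visible of it) and "bbox" ([left, top, right, bottom] in pixels, round what is visible of it).
The state is a dict: "t": time; "joint_pos": joint angles; "qd": joint speeds; "joint_efforts": joint torques, N m; "ee_pos": TCP position; "orientation": TCP orientation; "contact_force": force on the tool from outside, world axes, zero at the start; "wrist_torque": the same for the moment, N m; "width": finger opening in m; "grasp_force": force on a finger pad.
Only numpy, scipy, OpenCV 4.12 (cv2) and the standard library are available. Lean on these libraries where they do the work, as an engineer would, in place of code of your own. Each camera call takes 0.05 s, during which the arm holds its last target. There are 200 camera calls.

### The job

Lift the magnifier's empty lens tube up and off its hook, without letting it down on the table, and lay it centred lengthwise in the sprung V-cradle. Press it down gently until the cradle has sunk about 8 mm of its 12 mm travel, the tube bearing well on both sides of the V and not on one side only, and finish while still holding it pressed there with the gripper, as if for a colleague to fit the clamp: do not let go at the end. Leave the other things on the table where they are.

Things in the scene. Friction and masses are not known exactly. Their poses are not given: they have to be found in the camera images.
- lens_tube: plain aluminium lens tube, open at both ends, thin dark rims: 96 mm long, 44 mm outside, 36 mm inside diameter, 0.1 to 0.2 kg. Origin at its centre, x along the tube (level at the start); the same both ways round, and may be turned about x. At the start a hook's rod runs through it and carries it by the inside of its top, its centre 151 mm above the table.
- hook_stand: fixed stand: dark base plate 160 x 90 x 14 mm; an 8 mm steel rod rises 85 mm behind (+x of) its origin to 165 mm, then runs level along its own -x through the tube and ends in an upturned tip. Origin on the table straight below the middle of the hanging tube; nothing of it is higher than 178 mm.
- hook_tip (a point): the rod's upturned tip, 60 mm along the stand's -x from its origin, 13 mm above the level rod's centre line. The tube must be lifted 9 to 28 mm (18 is midway) before it is drawn off along the stand's -x, else tip or rod catches it; it is clear once drawn 115 mm.
- cradle_base: fixed dark base plate of the V-cradle, 130 x 90 x 12 mm. Origin on the table under its centre, x along the V groove. Two upright V-notched steel pieces above it, each 12 mm long, stand 33 to 45 mm to either side of the middle along the groove; the 66 mm between them are free for the fingers.
- vee (a point): where the tube's centre lies when seated in the V: x along the groove (both ways are equal), z up; 84 mm above the table with the spring unpressed, it sinks with the cradle. The V opens at 90 degrees; its faces are slick white plastic, end 7 mm below this point and are 58 mm wide over the outside; the saddle plate is 40 mm below this point.
- face_left: the V faces on the +y side of the groove (on both V-notched pieces); moves with the saddle but is rigid sideways. A tube held about 1 mm to one side loads one side only: the sideways force on the tool (towards the bare side) then about equals the downward one, and fades as the tube is shifted that way. Origin of no use.
- face_right: the V faces on the -y side of the groove (on both V-notched pieces); moves with the saddle. Origin of no use.
- saddle (a joint): how far the cradle is pressed down on its spring, m: 0 is up (free), 0.012 is on its stop. Pressing takes about 4 N to start and 0.5 N more for each mm, so 8 N at 8 mm.
- batteries: flat sleeve of three batteries, 51 x 44 x 14 mm, lying between the other things; origin under its centre; to be left alone
- screwdriver: black-handled screwdriver, 170 mm long, lying; to be left alone
- drive: flat aluminium disk drive, 100 x 70 x 9 mm, lying; to be left alone
- bottle: clear bottle, 72 mm wide, 210 mm tall, standing; to be left alone
- tumbler: drinking glass, 76 mm wide, 110 mm tall, standing; to be left alone
- heat_pipe: copper heat pipe of a laptop cooler, 120 mm long, 10 mm high, lying; to be left alone

How it is judged:
By the outcome, as a careful person would: the job done as asked, in the order asked, and still so for the second after the job is handed in, while the arm keeps its last pose, push and grip.
It also fails if it takes over 45 s, if anything falls off the work surface, if the arm or the gripper's body presses on something with over 40 N, if the wrist force passes 120 N, or if a joint passes its speed limit or range.

## Working session

There is one attempt and no reset: what is moved stays moved. The work goes in short steps, each a Python script; the robot and the scene stay as the last script left them, time stands still between calls to the robot, and variables do not carry over. Pictures are saved under pics/ and viewed, at most 10 in all, crops included, and the job is handed in when it is done.

```bash
mkdir -p pics; ls; cat > h.py <<'E'
from station import env, telemetry, viewer, masks_of
import numpy as np, cv2
from scipy.spatial.transform import Rotation as Rot
E
python3 - <<'E'
from h import *
ims=[]
for c in ["scene","side"]:
    s=viewer.snapshot(c); np.savez(f"{c}.npz",**s)
    cv2.imwrite(f"pics/{c}.png",s["frame"][...,::-1])
    print(c,np.round(s["camera_matrix"],1).tolist(),np.round(-s["R"].T@s["t"],3),np.round(s["R"],2).tolist())
    for t in ["lens_tube","hook_stand","hook_tip","cradle_base","vee","face_left","face_right","batteries","bottle","tumbler","screwdriver","drive","heat_pipe"]:
        for m in masks_of(c,t)[:2]:
            r,q=np.nonzero(m["region"]); print(t,round(m["score"],2),np.round(m["bbox"]),len(r),q.mean().round(1),r.mean().round(1))
print(env.nose_length,telemetry.get_state())
E
```

```text
pics
scene [[447.0, 0.0, 258.0], [0.0, 447.0, 182.2], [0.0, 0.0, 1.0]] [1.128 0.604 1.296] [[-0.68, 0.73, -0.01], [0.59, 0.55, -0.59], [-0.43, -0.41, -0.8]]
lens_tube 0.69 [165. 147. 194. 174.] 366 179.2 159.4
hook_stand 0.94 [157. 144. 201. 214.] 990 179.4 191.9
hook_tip 0.88 [155. 143. 204. 216.] 1071 178.5 190.9
cradle_base 0.65 [255. 223. 299. 262.] 1150 275.2 240.2
cradle_base 0.64 [249. 168. 275. 183.] 177 262.1 175.0
vee 0.73 [257. 218. 294. 253.] 750 275.8 235.8
face_left 0.64 [155. 167. 202. 215.] 1129 178.3 191.0
face_right 0.42 [263. 220. 285. 234.] 73 274.5 227.6
batteries 0.55 [234. 208. 248. 222.] 167 238.3 214.4
bottle 0.9 [332. 258. 363. 306.] 1026 348.3 283.0
bottle 0.71 [266. 227. 292. 247.] 45 278.6 237.7
tumbler 0.77 [152. 122. 176. 155.] 575 163.4 139.0
tumbler 0.53 [256. 222. 302. 263.] 1100 275.5 240.0
screwdriver 0.73 [249. 167. 273. 182.] 135 262.1 175.1
screwdriver 0.5 [168. 143. 194. 175.] 375 179.7 159.1
drive 0.73 [209. 119. 233. 138.] 356 220.1 129.0
heat_pipe 0.5 [338. 229. 373. 254.] 257 356.2 240.6
side [[378.4, 0.0, 255.0], [0.0, 378.4, 189.1], [0.0,
[... 1041 characters left out ...]
323.6
0.022 {'t': 1.4, 'joint_pos': array([-1.40837093e+00,  3.12912039e-01,  1.49771306e+00, -7.75703680e-06,
        1.33100051e+00, -2.23393582e-01]), 'qd': array([-0.00055363,  0.0009729 , -0.00103372,  0.00015891,  0.00086199,
        0.00044143]), 'joint_efforts': array([-3.14781637e-04, -4.12168658e+01, -2.59898096e+01, -2.95912041e-04,
        5.25150790e-04,  2.45368346e-05]), 'ee_pos': array([ 0.19755739, -0.486413  ,  0.25328309]), 'orientation': array([-3.08328488e+00, -6.02287623e-01,  1.02529778e-05]), 'contact_force': array([-0.26451641,  1.29063623,  0.39356989]), 'wrist_torque': array([ 0.04293722, -0.02060603,  0.02296923]), 'grasp_force': 0.0, 'width': 0.08513859805963704}
```

```bash
python3 - <<'E'
import cv2
a=cv2.imread("pics/scene.png")[115:265,145:305]; cv2.imwrite("pics/sc1.png",cv2.resize(a,None,fx=4,fy=4,interpolation=cv2.INTER_CUBIC))
a=cv2.imread("pics/side.png")[85:260,165:335]; cv2.imwrite("pics/si1.png",cv2.resize(a,None,fx=3.4,fy=3.4,interpolation=cv2.INTER_CUBIC))
E
```

```text
(no output)
```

View pics/sc1.png

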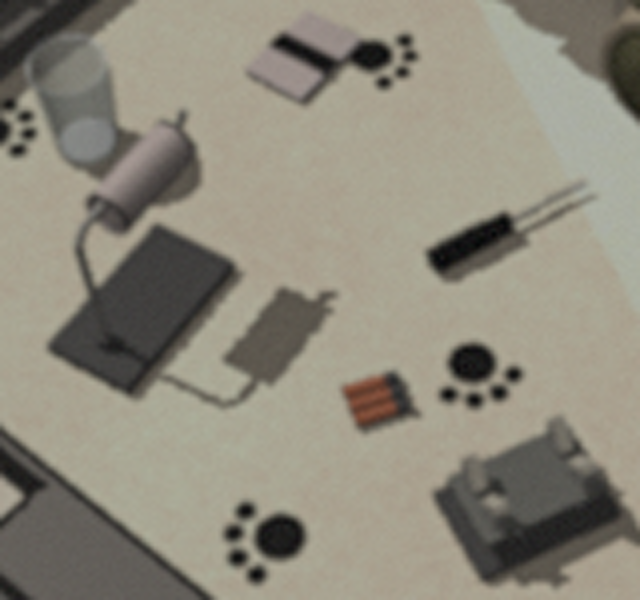

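View pics/si1.png

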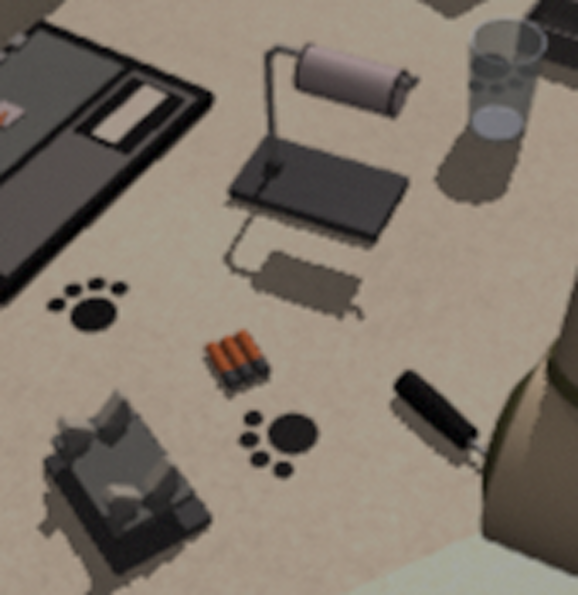

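```bash
cat > fit.py <<'E'
import numpy as np
from scipy.optimize import least_squares
C={c:dict(np.load(f"{c}.npz")) for c in("scene","side")}
def proj(c,X):
    d=C[c];p=X@d["R"].T+d["t"];q=p@d["camera_matrix"].T;return q[:,:2]/q[:,2:]
un={"scene":lambda p:np.array(p)/4+[145,115]-.4,"side":lambda p:np.array(p)/3.4+[165,85]-.4}
def fit(obs,x0,n):
    def w(p,L):
        L=np.array(L)*1e-3;L=L+np.outer(L[:,2]==p_top,[p[3] if n==4 else 0,0,0]) ;c,s=np.cos(p[2]),np.sin(p[2])
        return np.c_[p[0]+c*L[:,0]-s*L[:,1],p[1]+s*L[:,0]+c*L[:,1],L[:,2]]
    p_top=0.0141
    def f(p):return np.concatenate([(proj(c,w(p,[o[0] for o in obs[c]]))-un[c]([o[1] for o in obs[c]])).ravel() for c in obs])
    r=least_squares(f,x0,loss="soft_l1");print(np.round(r.x,4),"yaw",np.degrees(r.x[2]).round(1));print(np.round(f(r.x).reshape(-1,2),1).tolist());return r.x
P=14.1
stand={"scene":[((-80,-45,P),(155,226)),((-80,45,P),(237,266)),((80,45,P),(130,388)),((80,-45,P),(50,347)),((85,0,14),(112,345)),((-60,0,178),(182,113)),((48,0,151),(108,212)),((-48,0,151),(176,141))],
"side":[((-80,-45,P),(408,183)),((-80,45,P),(375,238)),((80,45,P),(230,190)),((80,-45,P),(270,138)),((85,0,14),(273,168)),((-60,0,178),(413,78)),((48,0,151),(303,67)),((-48,0,151),(398,95))]}
cr={"scene":[((-65,45,12),(435,492)),((-65,-45,12),(490,570)),((65,-45,12),(618,500)),((-39,26,77),(475,465)),((-39,-26,77),(488,497)),((39,26,77),(560,425)),((39,-26,77),(585,465))],
"side":[((-65,-45,12),(45,465)),((65,-45,12),(122,560)),((65,45,12),(210,515)),((-39,-26,77),(75,430)),((-39,26,77),(115,400)),((39,-26,77),(125,500)),((39,26,77),(155,475))]}
if __name__=="__main__":
    fit(stand,[.5,0,.2,0.02],4);fit(cr,[.4,.2,2.9],3)
    for c,b,r in(("scene",(238.3,214.4),0),("side",(234.8,190.7),0),("scene",(262.1,175),0),("scene",(163.4,155),0),("scene",(348,303),0)):
        d=C[c];v=d["R"].T@np.linalg.solve(d["camera_matrix"],[*b,1]);o=-d["R"].T@d["t"];print(c,b,np.round(o-v*o[2]/v[2],3))
E
python3 fit.py
```

```text
[ 0.6211 -0.2352  0.2064  0.033 ] yaw 11.8
[[0.9, -2.1], [0.6, -1.9], [0.2, -0.1], [-0.6, -1.1], [-0.8, -0.8], [0.3, -1.3], [0.3, 0.8], [0.8, -0.7], [0.3, -1.7], [-0.3, -0.3], [-1.7, -0.1], [-1.8, -1.2], [-1.1, 0.3], [-0.2, -0.8], [-0.8, 0.5], [0.1, 0.3]]
[0.5691 0.1517 2.8407] yaw 162.8
[[-0.1, -0.6], [0.1, 1.5], [2.6, 0.9], [-0.3, -3.1], [4.9, 1.5], [-0.5, -3.6], [2.0, -1.4], [-1.8, -0.3], [-0.6, 4.3], [1.8, 0.1], [-3.9, -0.8], [1.0, -1.3], [-3.6, -1.6], [4.6, -4.4]]
scene (238.3, 214.4) [ 0.584 -0.014  0.   ]
side (234.8, 190.7) [ 0.584 -0.015  0.   ]
scene (262.1, 175) [ 0.404 -0.069  0.   ]
scene (163.4, 155) [ 0.587 -0.408  0.   ]
scene (348, 303) [0.584 0.448 0.   ]
```

```bash
cat >> h.py <<'E'
def ori(yaw):
    """tool z down, tool y perpendicular to the tube axis at yaw; the half turn with the last joint nearest zero"""
    best=None
    for k in(0,1):
        a=yaw+k*np.pi;x=np.array([np.cos(a),np.sin(a),0]);R=np.c_[x,np.cross([0,0,-1],x),[0,0,-1]]
        yield Rot.from_matrix(R).as_rotvec()
def pick(pos,yaw):
    c=[(abs(q[5]),o) for o in ori(yaw) if (q:=env.inverse_kinematics(pos,o)) is not None]
    return min(c,key=lambda t:t[0])[1]
def shot(n):
    s=viewer.snapshot("wrist");np.savez(f"{n}.npz",**s);cv2.imwrite(f"pics/{n}.png",s["frame"][...,::-1]);return s
E
python3 - <<'E'
from h import *
p=[.569,.152,.27];o=pick(p,np.radians(-17.2));print(o,env.inverse_kinematics(p,o))
env.move_ptp(p,o);s=shot("w1")
print(s["camera_matrix"].tolist(),-s["R"].T@s["t"],np.round(s["R"],2).tolist())
for t in["cradle_base","vee","face_left","face_right"]:
    for m in masks_of("wrist",t)[:2]:print(t,round(m["score"],2),np.round(m["bbox"]))
p=[.621,-.235,.27];o=pick(p,np.radians(11.8));print(o,env.inverse_kinematics(p,o))
env.move_ptp(p,o);s=shot("w2")
for m in masks_of("wrist","lens_tube")[:2]:print(round(m["score"],2),np.round(m["bbox"]))
S=telemetry.get_state();print(S["t"],S["ee_pos"])
a=np.hstack([cv2.imread("pics/w1.png"),cv2.imread("pics/w2.png")]);cv2.imwrite("pics/w12.png",cv2.resize(a,(800,300)))
E
```

```text
[0.46977914 3.10626978 0.        ] [ 6.22642232e-02  4.45623494e-01  1.26504695e+00 -4.44089210e-16
  1.43092221e+00 -1.20833547e+00]
[[297.3186396354542, 0.0, 253.43907538909275], [0.0, 297.3186396354542, 189.88442934005957], [0.0, 0.0, 1.0]] [0.50020164 0.17209917 0.39039351] [[0.3, 0.95, -0.0], [0.91, -0.29, 0.29], [0.27, -0.09, -0.96]]
cradle_base 0.75 [217. 112. 293. 217.]
cradle_base 0.57 [225. 132. 252. 214.]
vee 0.86 [223. 123. 288. 217.]
vee 0.26 [336.   3. 367.  47.]
face_left 0.69 [254. 133. 282. 218.]
face_right 0.84 [225. 131. 251. 215.]
[3.12495106 0.32293228 0.        ] [-5.37832098e-01  6.27978803e-01  9.78523322e-01 -8.88178420e-16
  1.53509053e+00  8.27015377e-01]
0.2 [112. 245. 139. 275.]
6.1333 [ 0.62117143 -0.23432665  0.2701171 ]
```

View pics/w12.png

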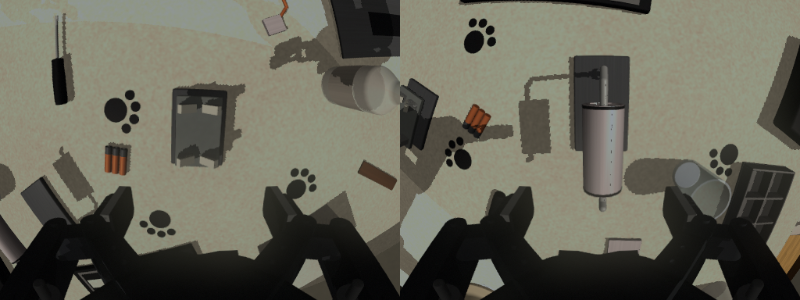

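```bash
python3 - <<'E'
import cv2
a=cv2.imread("pics/w1.png")[100:225,205:305]; a=cv2.convertScaleAbs(a,alpha=1.6);cv2.imwrite("pics/c1.png",cv2.resize(a,None,fx=4.8,fy=4.8,interpolation=cv2.INTER_CUBIC))
a=cv2.imread("pics/w2.png")[65:275,200:310]; cv2.imwrite("pics/c2.png",cv2.resize(a,None,fx=2.8,fy=2.8,interpolation=cv2.INTER_CUBIC))
E
```

```text
(no output)
```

View pics/c1.png

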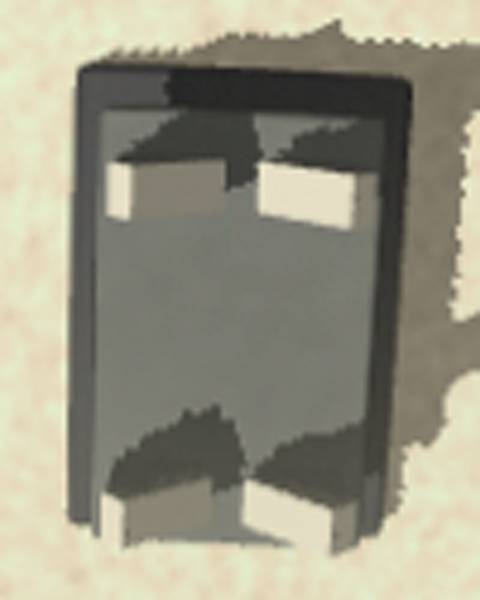

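View pics/c2.png

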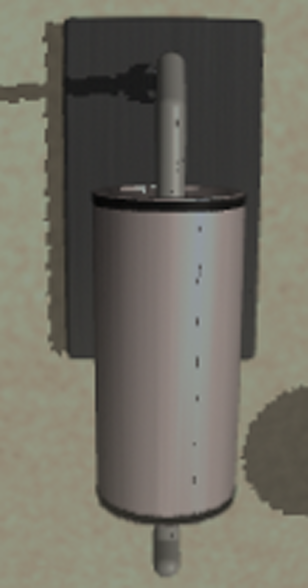

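```bash
cat > wfit.py <<'E'
import numpy as np
from scipy.optimize import least_squares
def wproj(d,X):
    p=X@d["R"].T+d["t"];rho=np.hypot(p[:,0],p[:,1]);K=d["camera_matrix"]
    return p[:,:2]/rho[:,None]*(np.arctan2(rho,p[:,2])*K[0,0])[:,None]+K[:2,2]
def fit(n,obs,x0,un):
    d=dict(np.load(n+".npz"));L=np.array([o[0] for o in obs])*1e-3;q=un(np.array([o[1] for o in obs]))
    def f(p):
        c,s=np.cos(p[2]),np.sin(p[2]);return (wproj(d,np.c_[p[0]+c*L[:,0]-s*L[:,1],p[1]+s*L[:,0]+c*L[:,1],L[:,2]])-q).ravel()
    r=least_squares(f,x0,loss="soft_l1");print(np.round(r.x,4),np.degrees(r.x[2]).round(2),np.round(f(r.x).reshape(-1,2),1).tolist())
z=77
fit("w1",[((-45,-29,z),(108,162)),((-45,-24.1,z),(132,162)),((-33,-24.1,z),(132,219)),((-33,-29,z),(108,217)),((-45,24.1,z),(355,173)),((-45,29,z),(378,173)),((-33,24.1,z),(353,228)),
 ((33,-29,z),(102,492)),((33,-24.1,z),(123,495)),((45,-24.1,z),(123,547)),((33,24.1,z),(333,505)),((45,24.1,z),(330,553))],[.569,.152,-.3],lambda q:q/4.8+[205,100]-.4)
fit("w2",[((48,0,173),(170,197)),((-48,0,173),(168,523)),((48,21.9,153),(92,193)),((48,-21.9,153),(246,193)),((-48,21.9,153),(98,488)),((-48,-21.9,153),(237,488))],[.621,-.235,.206],lambda q:q/2.8+[200,65]-.4)
E
python3 wfit.py
```

```text
[ 0.574  0.149 -0.347] -19.88 [[0.8, -0.1], [0.4, 0.0], [0.0, -0.7], [0.4, -0.4], [-0.4, -0.2], [-0.6, 0.0], [-0.7, -0.5], [0.4, 1.1], [0.4, 0.6], [0.1, -0.2], [-0.4, 0.4], [-0.4, 0.3]]
[ 0.6248 -0.2398  0.2077] 11.9 [[0.2, -0.4], [0.2, 0.8], [0.0, -1.4], [-0.2, -1.3], [0.1, 2.5], [-0.3, 2.4]]
```

```bash
python3 - <<'E'
from h import *
yaw=np.radians(11.85);c=np.array([.624,-.238]);o=[x for x in ori(yaw)]
o=pick([*c,.154],yaw)
env.move_ptp([*c,.235],o)
print(env.move_linear([*c,.154],feed=.12,threshold=8))
f0=telemetry.get_state()["contact_force"]
env.close(50)
S=telemetry.get_state();print(S["t"],S["ee_pos"],S["width"],S["grasp_force"],f0,S["contact_force"])
s=shot("w3")
E
```

```text
False
7.6917 [ 0.62421643 -0.238143    0.15472732] 0.04274521605844226 51.19871914386749 [-0.39591797 -0.3327559   0.67524383] [-0.73377724  0.4834098   3.32832852]
```

```bash
python3 - <<'E'
from h import *
S=telemetry.get_state();p=S["ee_pos"].copy()
print(env.move_linear(p+[0,0,.018],feed=.06,threshold=15),telemetry.get_state()["contact_force"])
d=-np.array([np.cos(np.radians(11.85)),np.sin(np.radians(11.85)),0])
p2=p+[0,0,.018]
print(env.move_linear(p2+d*.128,feed=.1,threshold=8))
S=telemetry.get_state();print(S["t"],S["ee_pos"],S["width"],S["contact_force"],S["wrist_torque"])
s=shot("w4")
for m in masks_of("wrist","lens_tube")[:2]:print(round(m["score"],2),np.round(m["bbox"]))
a=np.hstack([cv2.imread("pics/w3.png"),cv2.imread("pics/w4.png")])
cv2.imwrite("pics/w34.png",cv2.resize(a[80:384],(800,238)))
a=cv2.imread("pics/w4.png")[150:384,130:390];cv2.imwrite("pics/c4.png",cv2.resize(a,None,fx=2.4,fy=2.4))
E
```

```text
False [ 1.33011757 -0.02900821 -1.47456194]
False
9.6333 [ 0.49928603 -0.26427965  0.17268216] 0.042829059880185365 [ 0.13093036 -0.28785513 -1.63160204] [-0.0095075   0.0066639  -0.02275519]
0.91 [202. 157. 307. 327.]
```

View pics/c4.png

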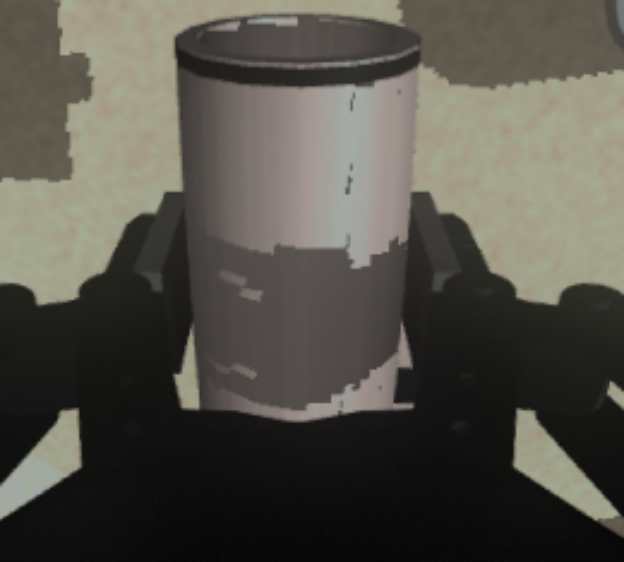

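```bash
cat > tfit.py <<'E'
from h import *
from wfit import wproj
from scipy.optimize import least_squares
def tubefit(n,S,un,end,sides,yaw):
    d=dict(np.load(n+".npz"));tcp=S
    cam=-d["R"].T@d["t"]
    def pose(p):
        R=Rot.from_euler("ZY",[yaw+p[3],p[4]]).as_matrix();return R,tcp+Rot.from_euler("Z",yaw).apply(p[:3])
    def f(p):
        R,c=pose(p);a=np.linspace(0,2*np.pi,4,endpoint=False)+np.pi/2   # top, then +y? side
        E=wproj(d,c+np.c_[np.full(4,.048),.022*np.sin(a-np.pi/2)*1,.022*np.cos(a-np.pi/2)]@R.T)
        r=list((E-un(np.array(end))).ravel())
        cl=R.T@(cam-c);h=np.hypot(cl[1],cl[2]);ph=np.arctan2(cl[1],cl[2]);al=np.arccos(.022/h)
        xs=np.linspace(-.03,.048,40)
        for sg,q in sides:
            t=ph+sg*al;P=wproj(d,c+np.c_[xs,np.full(40,.022*np.sin(t)),np.full(40,.022*np.cos(t))]@R.T)
            q=un(np.array(q));o=np.argsort(P[:,1]);r.append(np.interp(q[1],P[o,1],P[o,0])-q[0])
        return np.r_[r,p[4]*2,p[3]*2]
    r=least_squares(f,[0,0,-.003,0,0]);print("d(mm)",np.round(r.x[:3]*1e3,1),"yaw,pitch deg",np.degrees(r.x[3:]).round(2),np.round(f(r.x),1).tolist());return r.x
if __name__=="__main__":
    tubefit("w4",np.array([0.49928603,-0.26427965,0.17268216]),lambda q:q/2.4+[130,150]-.3,[(300,64),(177,42),(300,14),(420,42)],[(1,(200,395)),(-1,(398,395)),(1,(186,200)),(-1,(411,200))],np.radians(11.85))
E
python3 tfit.py | tail -1
```

```text
d(mm) [-1.7 -1.2 -5.7] yaw,pitch deg [-0.01  0.53] [-0.2, 1.2, 0.7, -1.4, -0.5, 1.5, -0.3, -1.4, 0.1, -0.3, -0.4, 0.8, 0.0, -0.0]
```

```bash
cat >> h.py <<'E'
YC=np.radians(-19.9);XD=np.array([np.cos(YC),np.sin(YC),0]);YD=np.array([-XD[1],XD[0],0])
def near(yaw):
    r=Rot.from_rotvec(telemetry.get_state()["orientation"])
    return min(ori(yaw),key=lambda o:(Rot.from_rotvec(o)*r.inv()).magnitude())
E
python3 - <<'E'
from h import *
p=telemetry.get_state()["ee_pos"]
o=near(YC);c=np.array([.5736,.1479,0])+.0017*XD
q=env.inverse_kinematics([*c[:2],.11],o);print(q)
env.move_linear([*p[:2],.25],feed=.15)
env.move_ptp([*c[:2],.22],o)
env.move_linear([*c[:2],.105],feed=.12,threshold=8)
S=telemetry.get_state();print(S["t"],S["ee_pos"],S["width"],S["contact_force"])
shot("w5")
for n in("scene","side"):
    s=viewer.snapshot(n);cv2.imwrite(f"pics/{n}5.png",s["frame"][...,::-1])
a=cv2.imread("pics/w5.png")[130:384,130:390];a=cv2.resize(a,None,fx=1.9,fy=1.9)
x=cv2.imread("pics/scene5.png")[195:275,235:315];y=cv2.imread("pics/side5.png")[180:260,165:245]
b=np.vstack([cv2.resize(v,(241,241),interpolation=cv2.INTER_CUBIC) for v in(x,y)])
a=a[:482];cv2.imwrite("pics/m5.png",cv2.convertScaleAbs(np.hstack([a,b]),alpha=1.4))
E
```

```text
[0.05358953 0.60236458 1.45292999 0.         1.08629808 1.97170638]
13.0583 [0.57561577 0.14733356 0.10579189] 0.04272659367064516 [-0.17708891  0.75736565 -1.64989182]
```

View pics/m5.png

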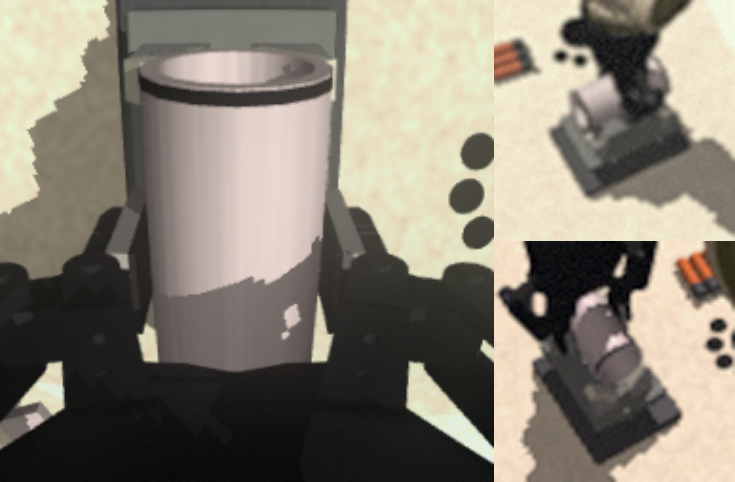

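```bash
python3 - <<'E'
import cv2
a=cv2.imread("pics/w5.png")[128:203,180:320];cv2.imwrite("pics/c5.png",cv2.convertScaleAbs(cv2.resize(a,None,fx=5.5,fy=5.5,interpolation=cv2.INTER_CUBIC),alpha=1.5))
E
```

```text
(no output)
```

View pics/c5.png

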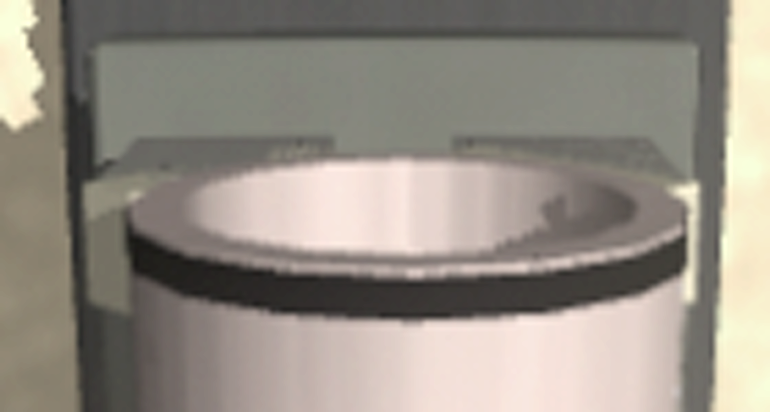

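```bash
python3 - <<'E'
from h import *
from tfit import tubefit
import wfit
u=lambda q:q/5.5+[180,128]-.4
wfit.fit("w5",[((45,29,77),(85,187)),((45,-29,77),(700,183)),((33,29,77),(88,307)),((33,-29,77),(695,302))],[.574,.148,-.347],u)
tcp=np.array([0.57561577,0.14733356,0.10579189])
conv=lambda p:tuple((np.array(p)/1.9+[130,130]-[180,128])*5.5)
x=tubefit("w5",tcp,u,[(410,271),(131,212),(410,157),(688,210)],[(1,conv((150,270))),(-1,conv((323,270))),(1,(135,390)),(-1,(685,390))],YC)
print(tcp+Rot.from_euler("Z",YC).apply(x[:3]))
E
```

```text
[ 0.574  0.149 -0.347] -19.88 [[0.8, -0.1], [0.4, 0.0], [0.0, -0.7], [0.4, -0.4], [-0.4, -0.2], [-0.6, 0.0], [-0.7, -0.5], [0.4, 1.1], [0.4, 0.6], [0.1, -0.2], [-0.4, 0.4], [-0.4, 0.3]]
[ 0.6248 -0.2398  0.2077] 11.9 [[0.2, -0.4], [0.2, 0.8], [0.0, -1.4], [-0.2, -1.3], [0.1, 2.5], [-0.3, 2.4]]
[ 0.5755  0.148  -0.3416] -19.57 [[-0.4, -0.3], [0.0, -0.3], [0.3, 0.2], [0.1, 0.5]]
d(mm) [-0.8 -0.9 -4. ] yaw,pitch deg [0.03 0.59] [0.0, 0.3, -0.1, -0.6, -0.1, 0.6, 0.2, -0.3, 0.3, -0.2, -0.1, 0.0, 0.0, 0.0]
[0.57459117 0.14677505 0.10179686]
```

```bash
cat >> h.py <<'E'
def force(f0):
    F=np.mean([(env.wait(.04),telemetry.get_state()["contact_force"])[1] for _ in range(5)],0)-f0
    return np.round([F@XD,F@YD,F[2]],2)
E
python3 - <<'E'
from h import *
S=telemetry.get_state();p=S["ee_pos"]+.0004*XD+.0014*YD
env.move_linear(p,feed=.02);f0=force(np.zeros(3));f0=f0[0]*XD+f0[1]*YD+[0,0,f0[2]];np.save("f0.npy",f0)
env.move_linear([*p[:2],.092],feed=.05,threshold=6);print(force(f0))
for z in(.090,.0885,.087,.0855,.084):
    env.move_linear([*p[:2],z],feed=.02,threshold=20)
    S=telemetry.get_state();F=force(f0);print(S["ee_pos"],F,np.round(S["wrist_torque"],2))
    if F[2]>3:break
print(S["t"])
E
```

```text
[ 0.22 -0.42 -0.33]
[0.57627441 0.14853934 0.08988848] [-0.16 -0.61 -0.06] [ 0.06 -0.07 -0.01]
[0.57629    0.14858029 0.08841963] [-0.22 -0.39  0.15] [-0.01 -0.07 -0.04]
[0.57653397 0.14858557 0.08737859] [-0.73 -0.15  4.61] [0.02 0.05 0.14]
15.4667
```

```bash
python3 - <<'E'
from h import *
f0=np.load("f0.npy");p=telemetry.get_state()["ee_pos"]
p=np.array([.57636,.14857,0])
for z in(.0855,.0835,.0815,.0800):
    env.move_linear([*p[:2],z],feed=.02,threshold=20)
    S=telemetry.get_state();F=force(f0);print(S["ee_pos"],F,np.round(S["wrist_torque"],2),S["width"])
    if abs(F[1])>.6*F[2]:break
print(S["t"])
E
```

```text
[0.57655162 0.14859328 0.08562022] [0.76 0.38 4.86] [ 0.07 -0.17  0.14] 0.04243232405697672
[0.57651962 0.14861376 0.08364606] [0.92 0.39 5.99] [ 0.11 -0.22  0.21] 0.04323522506564867
[0.57652193 0.14859976 0.08172471] [0.79 0.55 7.3 ] [ 0.11 -0.12  0.18] 0.04285839434321077
[0.57652595 0.14856165 0.08032623] [0.34 0.29 8.02] [ 0.11 -0.11  0.18] 0.042845637414042875
17.3
```

```bash
python3 - <<'E'
from h import *
f0=np.load("f0.npy")
env.move_linear([.57636,.14857,.0798],feed=.02,threshold=20)
env.wait(.3);S=telemetry.get_state();print(S["ee_pos"],force(f0),S["width"],S["grasp_force"],S["t"])
shot("w6")
a=cv2.imread("pics/w6.png")[128:203,180:320];cv2.imwrite("pics/c6.png",cv2.convertScaleAbs(cv2.resize(a,None,fx=5.5,fy=5.5,interpolation=cv2.INTER_CUBIC),alpha=1.5))
E
```

```text
[0.57652286 0.14859964 0.08019509] [0.19 0.4  7.86] 0.04279701441066756 51.561423959210515 18.0583
```

View pics/c6.png

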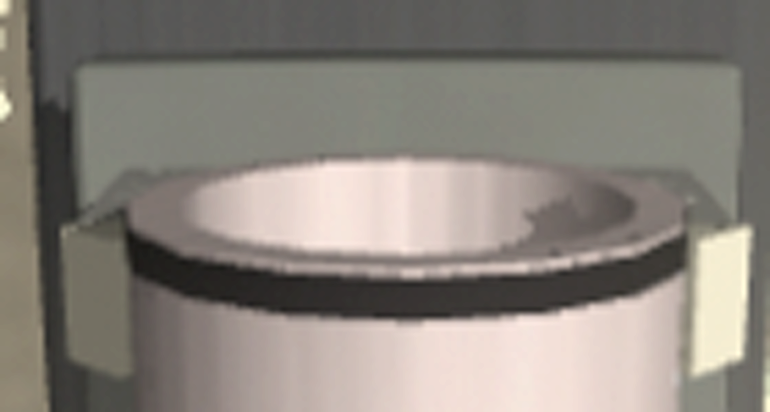

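```bash
python3 - <<'E' | tail -2
from h import *
import wfit
u=lambda q:q/5.5+[180,128]-.4
wfit.fit("w6",[((45,29,69),(62,232)),((45,-29,69),(752,228)),((33,29,69),(67,360)),((33,-29,69),(745,358))],[.574,.148,-.347],u)
print(np.array([.57652,.14860,0])+Rot.from_euler("Z",YC).apply([-.0008,-.0009,0]))
E
```

```text
[ 0.5757  0.1482 -0.3442] -19.72 [[-0.5, -0.8], [0.2, -0.6], [0.1, 0.8], [0.1, 0.7]]
[0.57546143 0.14802604 0.        ]
```

Tube and cradle centres agree to 0.3 mm, and the press force is balanced at about 8 N, so I'm handing in.

```bash
python3 -c "
from h import *
print(env.job_done())"
```

```text
the job is handed in; nothing more can be done
None
```

The lens tube is off its hook and lies in the V-cradle, centred lengthwise to about 0.3 mm by the wrist camera. It is pressed down about 8 mm (7.9 N, sideways force 0.4 N, so both sides bear), still gripped, and handed in at about 18 s.

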